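# Hang the lift-off guard gate on its pintles and shut it

### The job

Lift the steel gate out of the timber block and hang it on the pump guard: lower it gently so that both knuckles drop over both pins, all the way down onto the hinge discs, feeling for the pins and never forcing it. Then swing the gate fully shut so that its tongue goes under the keeper lip and rests against the stop, and let go. Leave everything else on the bench where it is.

Things in the scene. Friction and masses are not known exactly. Their poses are not given: they have to be found in the camera images.
- gate: Loose steel lift-off gate, 0.34-0.53 kg, centre of mass x 68 z 83; starts upright in the block's kerf. Sizes in mm in its own frame: origin on the hinge axis, level with the bottom edge; x from hinge to free edge, z up, y normal. Frame x 28-130, z 0-115, 8 thick; knuckles on the hinge axis, lifting tab on top, tongue at the free edge. Hung fully home, its origin is 30 above the table.
- tab (a point): Grip point of the flat lifting tab on the gate's top edge, at gate x 72, y 0, z 145 mm; grip across its thickness (gate y). Tab 12 mm thick, gate x 47 to 97, z 115 to 165 mm. Gate's axes.
- knuckle_low (a point): Centre of the bottom end of the gate's lower knuckle, at gate x 0, y 0, z 10 mm. Knuckle: upright tube, outside diameter 21, bore 13, height 20 mm, open at both ends. Gate's axes.
- knuckle_high (a point): Bottom end of the upper knuckle, same tube, at gate z 90 mm: 80 mm above the lower. The 3 mm of play lets the hung gate sag at its free edge by up to 0.05 rad; friction keeps it where it is swung. Gate's axes.
- tongue (a point): In the gate's tongue, 5 mm from its free end: gate x 159, y 0, z 78 mm. Tongue: gate x 130 to 164, z 72 to 84 mm, 8 mm thick. Gate's axes.
- guard: Fixed grey pump guard, base plate 190 x 280 x 12 mm. Origin at table level (plate x -85 to 105, y -130 to 150), x to its back (green motor, 98 mm tall), y to the hinge post. Posts with tops at z 140: 34 x 30 mm, hinge post at x -50 y 125, latch post at x -50 y -112. The shut gate stands between them, gate x along the guard's -y; it opens to the guard's -x side, so pushing its -y face shuts it.
- pin_low (a point): Centre of the top of the lower hinge disc (diameter 34, 8 mm thick, on the hinge post): guard x -50 y 85 z 40 mm. An upright pin, diameter 10, 16 mm tall, 1.5 mm bevel, stands on it 6 mm off centre: an eccentric adjuster, locked at any angle, which is not measured: feel or look for the pin around the 6 mm circle. The knuckle must rest on the disc. Guard's axes.
- pin_high (a point): Centre of the top of the upper hinge disc, 80 mm above the lower (guard z 120 mm), with an equal pin: both pins stand one straight above the other, off centre by the same amount the same way. The lower knuckle must come in sideways between the lower pin's tip and the upper disc. Guard's axes.
- stop (a point): Middle of the stop plate's face on the latch post: guard x -44, y -79, z 103 mm. The shut gate's tongue rests against it. Guard's axes.
- lip (a point): Centre of the underside of the keeper lip over the shut tongue's place: guard x -50, y -79, z 120 mm; lip 28 (x) by 36 (y) by 8 mm. It stops the gate from being lowered or lifted off while shut, so it is hung standing open by 0.3 rad or more, then swung shut under the lip. Guard's axes.
- block: Fixed light timber block, 86 (x) x 80 (y) x 50 mm, origin under its centre; kerf along its x, 10 mm wide, 30 mm deep (floor 20 mm above the table), open at both ends. The gate stands on the kerf's floor, its tab over the block's middle, its knuckles clear of the block's end.
- mug: Bystander: white mug, diameter 80, height 90 mm; origin under its centre.
- tin: Bystander: metal tin, diameter 72, height 100 mm; origin under its centre.
- flange: Bystander: flat dark steel ring, diameter 68, height 18 mm; origin under its centre.
- wrench: Bystander: wrench lying flat; origin under its middle.
- tile: Bystander: stone tile 70 x 70 x 12 mm; origin under its centre.
- sample: Bystander: stone block 90 x 60 x 50 mm; origin under its centre.
Not all that is in view belongs to the job. What is meant by the gate is not turquoise, and is the larger of those in its own colour.

How it is judged:
On the way, in this order (a step that is already met when the one before it is completed fails the run):
1. the gate hangs with both knuckles down over both pins, still open (horizontal distance between knuckle_low and pin_low below 0.0105 m and horizontal distance between knuckle_high and pin_high below 0.0105 m and z of knuckle_low in the frame of pin_low below 0.004 m and z of knuckle_high in the frame of pin_high below 0.004 m and angle between gate's own z axis and vertical below 0.08 rad), for 0.2 s.
2. the gate is swung shut under the keeper lip against the stop, still hung (all of step 1 and x of tongue in the frame of guard between -0.055 and -0.042 m), for 0.2 s.
At the end, for the whole second after the job is handed in: Both knuckles are over their pins (within 10.5 mm of the disc centres) and down to within 4 mm of the discs, the gate is upright within 0.08 rad, shut with its tongue within 7 mm of the stop, released and at rest (all of step 2 and linear speed of gate below 0.02 m/s and angular speed of gate below 0.1 rad/s); the robot touches nothing.
It fails at once if the gate is pressed on the pins or guard with more than 30 N in all (its contacts added up) before it is down on the discs (contact force between gate and guard above 30 N and z of knuckle_high in the frame of pin_high above 0.005 m).
It fails at once if the gate is ever pressed or dropped against the guard or its pins with more than 50 N in all (its contacts added up) (contact force between gate and guard above 50 N).
It fails at once if the robot presses on the guard with more than 25 N (contact force between the arm and guard above 25 N).
It fails at once if a bystander is moved by more than 25 mm (distance of any of mug, tin, flange, wrench, tile, sample from where it was at the start of the episode above 0.025 m).
It also fails if it takes over 72 s, if anything falls off the work surface, if the arm or the gripper's body presses on something with over 40 N, if the wrist force passes 120 N, or if a joint passes its speed limit or range.

### The arm

A 7-joint arm with a two-finger parallel gripper is mounted at the origin on the work surface. World frame = base frame: x ahead of the robot, y to its left, z up, the work surface at z = 0. Lengths are in m, angles in rad, forces in N, time in s.
With the tool pointing down it reaches from about 0.35 to 0.9 m from the base axis. Payload 8.1 kg.
Tool frame: the origin (TCP) lies at the very end of the fingers, on their centre line; the grasp point (between the pads) lies 19 mm behind it; z points along the fingers, y is the line along which they close (so a half turn about z gives the same grasp; the last joint's range is limited). The gripper opens to 92 mm and grips with 3 to 60 N. Pads are 19 mm wide; open, the fingers measure 130 mm over their backs; the gripper's body (75 mm by 190 mm) begins 47 mm behind the grasp point.
Start: joints at [1.238, 0.434, 0.025, 1.573, -0.012, 1.134, -0.075], TCP at [0.142, -0.609, 0.227] pointing down, gripper open.
Joint ranges: [-2.62, 2.62], [-0.44, 2.09], [-1.27, 1.32], [0.08, 2.57], [-1.32, 4.46], [0.12, 2], [-2.74, 2.74]. Speed limits (rad/s): [2.22, 2.22, 3.01, 3.01, 3.14, 3.14, 3.14].

### API

Orientations are given as a rotation vector (axis times angle).
In Python, from cell import arm gives the robot as it stands.
- The arm moves only by the tool jog_arm, never from a script. Its argument "rows" is a list of rows, each a list of 3 entries, a list of its own where there are three numbers: the shift along the world's x, y, z in cm, then the turn, a rotation vector about the world's x, y, z in degrees, then the opening, from 0 (shut) to 1 (fully open). A call has 1 to 8 rows; each row is the pose to reach, as a shift and turn from the pose commanded when the call began; what a row does not reach only later rows make up. A row lasts 1/8 s, in which the tool goes at most 62.5 mm and 10.7 degrees, less where a joint would pass 70% of its speed; a pose out of reach is approached as far as the arm can. A call with a gripper value outside its range is refused whole. The fingers move at their own pace and stop on an object; "newtons" is the grip in N (left out, the last holds). Time passes only in rows, so rows that repeat a pose let the fingers close. It gives the time, the measured TCP pose, the force, the opening and the grip force at its end, in the units of the state.
- arm.observe(): the state, without advancing time (a new reading comes with each control period).
- arm.get_image(name): name is "side" or "top" or "wrist"; returns a dict with "img" (480x640x3 uint8, red, green, blue), "depth" (480x640 float32, m along the optical axis (not along the pixel's ray), 0 where there is no reading), "fx", "fy", "cx", "cy" (pixels), "dist_coeffs" ([k1, k2, p1, p2, k3] as OpenCV has them; the pictures are not rectified), "rvec" (rotation vector, rad) and "tvec" (3), from world to camera coordinates, as OpenCV has them; the wrist camera has in their place "mount" (4x4, takes a point from camera to tool coordinates, whose origin is the TCP and whose axes are the flange's). Camera axes: x right, y down, z forward; pixel columns grow to the right and rows downward; lengths in m; the calibration is good to about 2 mm. A picture is of the moment at which its call begins: read the wrist's pose just before it.
- arm.sign_off(): hands the job in; it is judged then, once.
The state is a dict: "clock": time; "joints": joint angles; "dq": joint speeds; "joint_efforts": joint torques, N m; "position": TCP position; "ee_rot": TCP orientation; "force": force on the tool from outside, world axes, zero at the start; "ft_torque": the same for the moment, N m; "width": opening from 0.0 (shut) to 1.0 (fully open); "gripper_force": force on a finger pad.
Only numpy, scipy, OpenCV 4.12 (cv2) and the standard library are available. Lean on these libraries where they do the work, as an engineer would, in place of code of your own. Each camera call takes 0.05 s, during which the arm holds its last target. There are 200 camera calls.

## Working session

There is one attempt and no reset: what is moved stays moved. The work goes in short steps, Python scripts to look and compute and a tool call to move; the robot and the scene stay as the last step left them, time stands still between calls to the robot, and variables do not carry over. Pictures are saved under pics/ and viewed, at most 12 in all, crops included, and the job is handed in when it is done.

Besides the shell and the picture viewer there is one more tool, called by a JSON object that holds its "op" and its "data". jog_arm: Moves the arm, as the interface text tells. Its arguments: {"type":"object","properties":{"rows":{"type":"array","items":{"type":"array"}},"newtons":{"type":"number"}},"required":["rows"]}

```bash
mkdir -p pics
cat > h.py <<'E'
import numpy as np, cv2
from scipy.spatial.transform import Rotation as R
from cell import arm
def grab(n):
    s=arm.observe(); d=arm.get_image(n)
    K=np.array([[d['fx'],0,d['cx']],[0,d['fy'],d['cy']],[0,0,1]]); D=np.array(d['dist_coeffs'],float)
    if 'mount' in d:
        T=np.eye(4); T[:3,:3]=R.from_rotvec(s['ee_rot']).as_matrix(); T[:3,3]=s['position']
        C=T@np.array(d['mount'])
    else:
        M=np.eye(4); M[:3,:3]=cv2.Rodrigues(np.array(d['rvec'],float))[0]; M[:3,3]=np.ravel(d['tvec']); C=np.linalg.inv(M)
    return dict(img=d['img'],depth=d['depth'],K=K,D=D,C=C)
def rays(g,px):
    u=cv2.undistortPoints(np.array(px,float).reshape(-1,1,2),g['K'],g['D']).reshape(-1,2)
    return np.c_[u,np.ones(len(u))]
def world(g,px,z=None):
    px=np.array(px,float).reshape(-1,2); r=rays(g,px)
    if z is None:
        p=r*g['depth'][px[:,1].astype(int),px[:,0].astype(int)][:,None]
        return p@g['C'][:3,:3].T+g['C'][:3,3]
    d=r@g['C'][:3,:3].T; o=g['C'][:3,3]
    return o+d*((z-o[2])/d[:,2])[:,None]
def proj(g,P):
    M=np.linalg.inv(g['C']); return cv2.projectPoints(np.array(P,float).reshape(-1,1,3),cv2.Rodrigues(M[:3,:3])[0],M[:3,3],g['K'],g['D'])[0].reshape(-1,2)
def cloud(g):
    v,u=np.nonzero(g['depth']>0); px=np.c_[u,v]; return px,world(g,px),g['img'][v,u]
def save(n,img): cv2.imwrite('pics/'+n+'.png',cv2.cvtColor(np.ascontiguousarray(img),cv2.COLOR_RGB2BGR))
E
python3 - <<'E'
from h import *
import pickle
for n in('top','side'):
    g=grab(n); save(n+'0',g['img']); pickle.dump(g,open(n+'0.pkl','wb')); print(n,g['C'].round(3).tolist(),g['K'][0,0])
print(arm.observe())
E
```

```text
top [[-0.007, -0.992, 0.128, 0.384], [-1.0, 0.007, 0.004, 0.013], [-0.005, -0.128, -0.992, 1.768], [0.0, 0.0, 0.0, 1.0]] 607.292428689266
side [[0.868, -0.364, 0.337, 0.235], [-0.496, -0.636, 0.591, -0.611], [-0.0, -0.68, -0.733, 0.894], [0.0, 0.0, 0.0, 1.0]] 434.86295352785936
{'clock': 0.1, 'joints': array([ 1.23843615,  0.43514338,  0.02496447,  1.57397614, -0.01163004,
        1.13398876, -0.07509974]), 'dq': array([-0.00058011, -0.00211344,  0.00087066, -0.00237265, -0.00085449,
       -0.00225011, -0.0010841 ]), 'joint_efforts': array([ 3.34118180e-03, -6.69123030e+01,  9.88423526e-01, -3.15145969e+01,
       -6.04582694e-02,  3.73767887e-02, -9.65251132e-06]), 'position': array([ 0.14220462, -0.60815509,  0.22604108]), 'ee_rot': array([-3.11955946e+00, -3.59844344e-01,  3.92990778e-04]), 'force': array([-0.4790731 ,  1.15827392, -0.03465861]), 'ft_torque': array([0.0432885 , 0.05807517, 0.00060068]), 'gripper_force': 0.0, 'width': 0.9993212450037994}
```

View pics/top0.png

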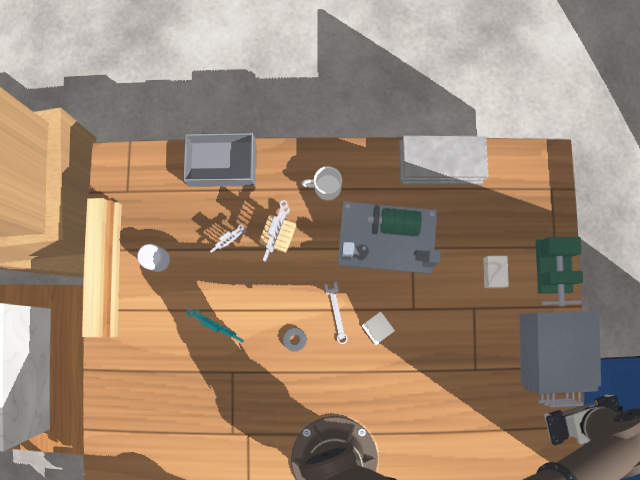

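View pics/side0.png

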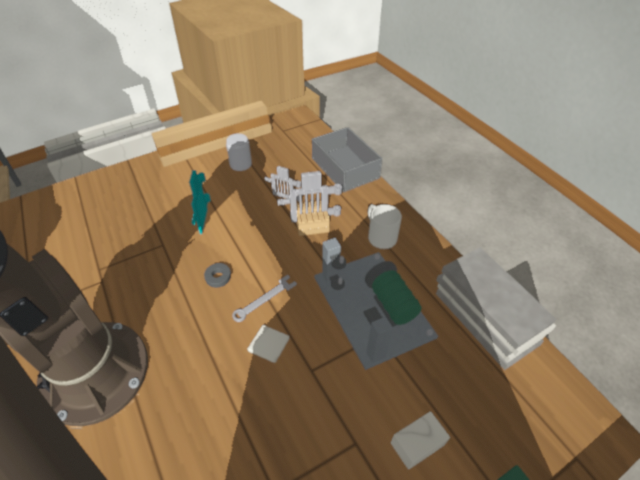

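The top view shows three things that could be the gate:
- Silver gate in the timber block at top (277,230).
- Smaller silver gate at (227,238).
- Turquoise gate at (215,325).

I choose the one in the block. The guard's hinge post is at about (348,248) and its latch post at (428,257). Next I measure and check with one crop.

```bash
cat > m.py <<'E'
from h import *
import pickle
gs=[pickle.load(open(n+'0.pkl','rb')) for n in('top','side')]
for g,n in zip(gs,('top','side')):
    px,P,c=cloud(g)
    m=(P[:,2]>.143)&(P[:,2]<.20)&(P[:,0]>.6)&(P[:,0]<.95)&(P[:,1]>0.05)&(P[:,1]<.3); Q=P[m]
    print(n,'tab-ish',len(Q),Q.min(0).round(3),Q.max(0).round(3))
    if len(Q)>5:
        (cx,cy),(w,h),a=cv2.minAreaRect(Q[:,:2].astype(np.float32)*1000);print('rect',cx,cy,w,h,a)
        q=Q[:,:2]-Q[:,:2].mean(0); v=np.linalg.svd(q)[2][0]; print('dir',np.degrees(np.arctan2(v[1],v[0])),Q.mean(0))
    for lo,hi,t in((.008,.017,'plate'),(.128,.16,'posts')):
        m=(P[:,2]>lo)&(P[:,2]<hi)&(P[:,0]>.55)&(P[:,0]<.9)&(P[:,1]>-.35)&(P[:,1]<.07)
        if m.sum()>5:
            mask=np.zeros((480,640),np.uint8); mask[px[m][:,1],px[m][:,0]]=1
            k,l,st,ce=cv2.connectedComponentsWithStats(mask)
            for i in range(1,k):
                if st[i,4]>15:
                    v,u=np.nonzero(l==i); W=world(g,np.c_[u,v]); print(n,t,len(W),W.mean(0).round(4),W.min(0).round(3),W.max(0).round(3),cv2.minAreaRect(W[:,:2].astype(np.float32)*1000))
im=cv2.resize(gs[0]['img'][190:280,190:300],None,fx=4,fy=4,interpolation=2)
im2=cv2.resize(gs[1]['img'][155:245,255:355],None,fx=4,fy=4,interpolation=2)
save('crop',np.hstack([im[:360],im2[:360,:360]]))
E
python3 m.py
```

```text
top tab-ish 127 [0.621 0.149 0.144] [0.678 0.175 0.192]
rect 649.0350952148438 162.55201721191406 12.700124740600586 57.85346984863281 68.79081726074219
dir 159.39779746502674 [0.65021904 0.16078193 0.17813901]
top plate 22 [ 0.8015 -0.2282  0.0134] [ 0.799 -0.248  0.01 ] [ 0.806 -0.21   0.017] ((802.3466796875, -229.01870727539062), (6.099952697753906, 38.62722396850586), 2.109830617904663)
top plate 2731 [ 0.6357 -0.1478  0.0124] [ 0.55  -0.307  0.008] [ 0.749 -0.012  0.017] ((642.9617919921875, -159.4362335205078), (281.8157653808594, 191.89794921875), 83.9489517211914)
top plate 79 [ 0.7271 -0.178   0.0119] [ 0.71  -0.232  0.008] [ 0.737 -0.137  0.016] ((728.747802734375, -184.5178680419922), (27.112882614135742, 93.87342834472656), 7.0782694816589355)
top posts 143 [ 0.5939 -0.0391  0.1397] [ 0.576 -0.054  0.128] [ 0.613 -0.023  0.149] ((594.3300170898438, -39.318336486816406), (29.907649993896484, 34.43531799316406), 82.3919677734375)
top posts 197 [ 0.5718 -0.2643  0.1368] [ 0.553 -0.291  0.128] [ 0.589 -0.225  0.15 ] ((572.6637573242188, -257.483154296875), (64.6587142944336,
[... 671 characters left out ...]
-0.349  0.008] [ 0.804 -0.213  0.017] ((800.66748046875, -280.745849609375), (136.14967346191406, 6.369991779327393), 89.7108154296875)
side posts 198 [ 0.5914 -0.046   0.1391] [ 0.575 -0.06   0.128] [ 0.61  -0.027  0.144] ((592.9207763671875, -42.993019104003906), (30.860740661621094, 33.95747756958008), 84.32974243164062)
side posts 21 [ 0.5937 -0.0874  0.1347] [ 0.59  -0.091  0.128] [ 0.598 -0.082  0.139] ((594.1786499023438, -86.6512451171875), (9.035642623901367, 8.045613288879395), 88.46663665771484)
side posts 410 [ 0.5694 -0.2681  0.1357] [ 0.551 -0.295  0.128] [ 0.589 -0.227  0.144] ((572.3116455078125, -261.18988037109375), (68.55823516845703, 33.26298904418945), 81.19454956054688)
```

View pics/crop.png

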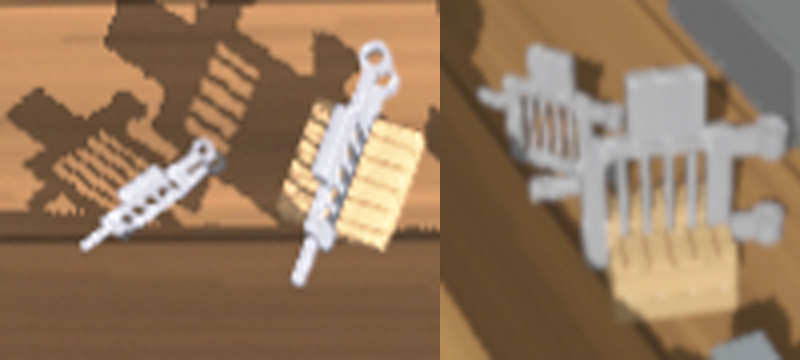

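The crop shows the gate standing in the block. Its knuckle tubes are at the +x end (left panel about (375,60)) and its tongue points toward the robot at (298,275). The smaller silver twin is on its left, so the choice holds. From the fits:
- **Guard:** origin is about (0.632,-0.170), yaw about -5.5°.
- **Disc:** about (0.590,-0.081), with the pin offset toward +x/-y.
- **Tab:** about (0.649,0.158), with gate x at 159°.

I go over the hinge first for a close look.

{"op": "jog_arm", "data": {"rows": [[[4,5,8],[0,0,-5],1],[[8,10,13],[0,0,-10],1],[[12.5,15,13],[0,0,-15],1],[[17,20,13],[0,0,-20],1],[[21,25,13],[0,0,-25],1],[[25,30,13],[0,0,-30],1],[[29,35,13],[0,0,-34],1],[[33,40,13],[0,0,-34],1]]}}

```text
clock: 1.1
position: [0.4337, -0.2559, 0.3562]
ee_rot: [3.089, -0.57, -0.0]
force: [0.0, -1.1, -1.0]
width: 1.001
gripper_force: 0.0
```

{"op": "jog_arm", "data": {"rows": [[[4,5,0],[0,0,0],1],[[8,10,0],[0,0,0],1],[[8.5,11,0],[0,0,0],1],[[8.5,11,0],[0,0,0],1]]}}

```text
clock: 1.6
position: [0.5178, -0.1471, 0.3558]
ee_rot: [3.09, -0.565, -0.002]
force: [-0.1, -0.9, -0.2]
width: 1.001
gripper_force: 0.0
```

```bash
cat > w1.py <<'E'
from h import *
import pickle
g=grab('wrist'); pickle.dump(g,open('w1.pkl','wb')); save('w1',g['img'])
print(g['C'].round(3).tolist(),g['K'][0,0],arm.observe()['position'],arm.observe()['joints'])
print(proj(g,[[.590,-.081,.120],[.5952,-.0848,.136],[.649,.158,.185]]))
E
python3 w1.py
```

```text
[[-0.355, -0.892, -0.28, 0.594], [-0.935, 0.339, 0.105, -0.177], [0.001, 0.299, -0.954, 0.514], [0.0, 0.0, 0.0, 1.0]] 397.2480481291232 [ 0.51723927 -0.14868947  0.35588679] [ 0.36651437  0.22826145 -0.23554181  1.55631121  0.05478584  1.36443213
 -1.80961731]
[[232.8323581  162.79083612]
 [230.47724427 157.66939309]
 [-75.3285766  206.05661537]]
```

View pics/w1.png

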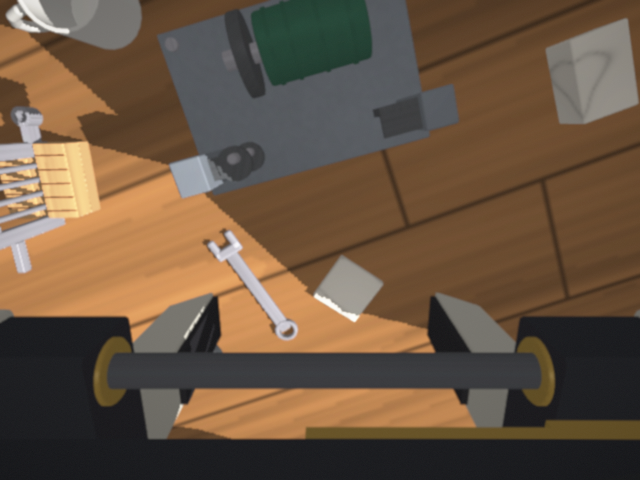

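The wrist view shows the hinge post top at about (195,177), the discs at (235,160) and the latch post at (425,110). I get the pin from depth here.

```bash
cat > pin.py <<'E'
from h import *
import pickle,sys
g=pickle.load(open(sys.argv[1]+'.pkl','rb'))
px,P,c=cloud(g)
near=np.hypot(P[:,0]-.592,P[:,1]+.082)<.024
for lo,hi,t in((.114,.125,'disc'),(.130,.142,'pintop'),(.125,.142,'pin')):
    m=near&(P[:,2]>lo)&(P[:,2]<hi); Q=P[m]
    if len(Q)>3: print(t,len(Q),Q.mean(0).round(4),Q.min(0).round(4),Q.max(0).round(4),cv2.minEnclosingCircle(Q[:,:2].astype(np.float32)*1000))
m=(P[:,2]>.134)&(P[:,2]<.146)&(np.hypot(P[:,0]-.594,P[:,1]+.041)<.026);Q=P[m];print('post',len(Q),Q.mean(0).round(4),cv2.minAreaRect(Q[:,:2].astype(np.float32)*1000))
m=(P[:,2]>.008)&(P[:,2]<.016)&(P[:,0]>.53)&(P[:,0]<.76)&(P[:,1]>-.33)&(P[:,1]<.0);Q=P[m];print('plate',len(Q),cv2.minAreaRect(Q[:,:2].astype(np.float32)*1000),Q[:,2].mean())
cr=g['img'][125:200,160:280]
lab=cv2.resize(cr,None,fx=6,fy=6,interpolation=cv2.INTER_CUBIC); lab=np.clip(lab.astype(float)*1.8,0,255).astype(np.uint8); save(sys.argv[1]+'c',lab)
E
python3 pin.py w1
```

```text
disc 1046 [ 0.5892 -0.0793  0.1196] [ 0.5722 -0.0986  0.1141] [ 0.6059 -0.0581  0.1244] ((591.1481323242188, -78.30408477783203), 20.91779136657715)
pintop 97 [ 0.5941 -0.0857  0.1352] [ 0.5892 -0.09    0.1307] [ 0.5987 -0.0803  0.1379] ((594.0216674804688, -85.12863159179688), 4.943861961364746)
pin 110 [ 0.5942 -0.0861  0.1343] [ 0.5892 -0.0901  0.1255] [ 0.599  -0.0803  0.1379] ((594.1178588867188, -85.28080749511719), 4.989266872406006)
post 1201 [ 0.5933 -0.0432  0.1397] ((593.0161743164062, -42.10736846923828), (30.778778076171875, 33.879573822021484), 84.51210021972656)
plate 24723 ((646.810302734375, -146.60968017578125), (312.3625793457031, 197.67091369628906), 84.23943328857422) 0.01210122723931225
```

View pics/w1c.png

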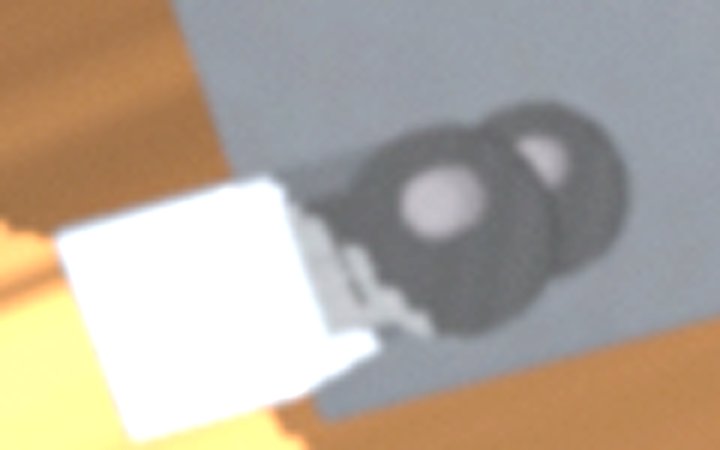

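The pin is clearly visible: top at (440,200) in the crop, world (0.594,-0.0855). That is about 6 mm from the disc centre at (0.590,-0.081), as expected. Now over the tab.

{"op": "jog_arm", "data": {"rows": [[[2,5,0],[0,0,0],1],[[4.5,10.5,0],[0,0,0],1],[[7,16,0],[0,0,0],1],[[9.5,21.5,0],[0,0,0],1],[[11.5,26.5,0],[0,0,0],1],[[13,30,0],[0,0,0],1],[[13,30.5,0],[0,0,0],1],[[13,30.5,0],[0,0,0],1]]}}

```text
clock: 2.65
position: [0.6481, 0.155, 0.3561]
ee_rot: [3.088, -0.571, 0.0]
force: [-0.1, -1.1, -1.4]
width: 1.0
gripper_force: 0.0
```

```bash
cat > w2.py <<'E'
from h import *
import pickle
g=grab('wrist'); pickle.dump(g,open('w2.pkl','wb')); save('w2',g['img'])
s=arm.observe();print(s['position'],s['joints'])
Ry=R.from_rotvec(s['ee_rot']).as_matrix()[:,1]; print('tool y',np.degrees(np.arctan2(Ry[1],Ry[0])))
px,P,c=cloud(g)
m=(P[:,2]>.176)&(P[:,2]<.195)&(np.hypot(P[:,0]-.649,P[:,1]-.158)<.05);Q=P[m]
print('tabtop',len(Q),Q.mean(0).round(4),cv2.minAreaRect(Q[:,:2].astype(np.float32)*1000))
K=np.array([.649+.072*.934,.158-.072*.358])
m=(P[:,2]>.118)&(P[:,2]<.138)&(np.hypot(*(P[:,:2]-K).T)<.016);Q=P[m]
if len(Q)>3: print('knuckle hi top',len(Q),Q.mean(0).round(4),cv2.minEnclosingCircle(Q[:,:2].astype(np.float32)*1000))
m=(P[:,2]>.08)&(P[:,2]<.18)&(np.abs((P[:,0]-.649)*.358+(P[:,1]-.158)*.934)<.012)&(np.hypot(P[:,0]-.649,P[:,1]-.158)<.09);Q=P[m]
v=np.linalg.svd(Q[:,:2]-Q[:,:2].mean(0),full_matrices=False)[2][0];print('gate dir',np.degrees(np.arctan2(v[1],v[0])))
E
python3 w2.py
```

```text
[0.6480962  0.15446948 0.35635272] [-0.11460737  0.46864917 -0.33577227  1.22045616  0.1516396   1.47682299
 -2.3684463 ]
tool y -111.01530082304438
tabtop 800 [0.652  0.1586 0.1846] ((650.9390258789062, 159.13246154785156), (11.95510482788086, 49.704383850097656), 70.18352508544922)
knuckle hi top 333 [0.716  0.1353 0.1296] ((714.894775390625, 135.07687377929688), 13.931412696838379)
gate dir 159.81230592785295
```

View pics/w2.png

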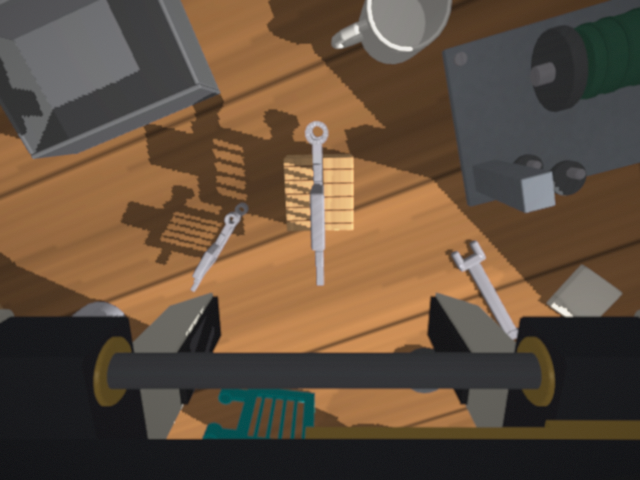

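Fingers straddle the tab; its top is at (317,200) in the picture, world (0.651,0.159), height 0.1846 as expected. I go down and grip.

{"op": "jog_arm", "data": {"rows": [[[0.3,0.45,-4],[0,0,1],0.5],[[0.3,0.45,-9],[0,0,1],0.5],[[0.3,0.45,-13],[0,0,1],0.5],[[0.3,0.45,-16.5],[0,0,1],0.5],[[0.3,0.45,-19],[0,0,1],0.5],[[0.3,0.45,-20.5],[0,0,1],0.5],[[0.3,0.45,-20.9],[0,0,1],0.5],[[0.3,0.45,-20.9],[0,0,1],0.5]]}}

```text
clock: 3.7
position: [0.6514, 0.1615, 0.1481]
ee_rot: [-3.094, 0.542, -0.002]
force: [-0.0, -0.4, -0.1]
width: 0.498
gripper_force: 0.0
```

{"op": "jog_arm", "data": {"rows": [[[0,0,0],[0,0,0],0],[[0,0,0],[0,0,0],0],[[0,0,0],[0,0,0],0],[[0,0,0],[0,0,0],0],[[0,0,0],[0,0,0],0],[[0,0,0],[0,0,0],0]], "newtons": 35}}

```text
clock: 4.45
position: [0.6508, 0.1614, 0.1474]
ee_rot: [3.094, -0.541, -0.0]
force: [-2.5, -0.6, 3.5]
width: 0.132
gripper_force: 35.0
```

Gripped (12.1 mm wide). Lifting clear, then over to a stand-off in front of the hinge, turning to about 60° open.

{"op": "jog_arm", "data": {"rows": [[[0,0,1],[0,0,0],0],[[0,0,3],[0,0,0],0],[[0,0,6],[0,0,0],0],[[0,0,9],[0,0,0],0],[[0,0,12],[0,0,0],0],[[0,0,14],[0,0,0],0],[[-1,-2,14],[0,0,3],0],[[-3,-5,14],[0,0,8],0]]}}

```text
clock: 5.45
position: [0.6207, 0.1129, 0.2871]
ee_rot: [-3.124, 0.317, 0.0]
force: [-0.2, -0.2, -4.0]
width: 0.13
gripper_force: 35.0
```

{"op": "jog_arm", "data": {"rows": [[[-2,-3.5,0],[0,0,5],0],[[-4,-7,0],[0,0,10],0],[[-6.5,-11,0],[0,0,16],0],[[-9,-15,0],[0,0,22],0],[[-11.5,-19.5,0],[0,0,28],0],[[-13.5,-23,0],[0,0,33],0],[[-14.7,-25.1,0],[0,0,36],0],[[-14.7,-25.1,0],[0,0,36],0]]}}

```text
clock: 6.45
position: [0.4728, -0.141, 0.2874]
ee_rot: [3.072, 0.653, -0.001]
force: [0.2, -0.0, -4.2]
width: 0.132
gripper_force: 35.0
```

```bash
cat > w3.py <<'E'
from h import *
import pickle,sys
g=grab('wrist'); pickle.dump(g,open(sys.argv[1]+'.pkl','wb')); save(sys.argv[1],g['img'])
s=arm.observe();p=s['position'];print(p,s['joints'].round(2),s['force'],s['ft_torque'],s['width'])
M=R.from_rotvec(s['ee_rot']).as_matrix(); print('tool z',M[:,2],'tool y',np.degrees(np.arctan2(M[1,1],M[0,1])))
gx=np.array([-M[1,1],M[0,1]]);gx/=np.linalg.norm(gx)
# nominal gate x dir: perpendicular to tool y; pick the one away from hinge
if gx@np.array([-.9,-.4])<0: gx=-gx
K=p[:2]-.072*gx; print('nominal knuckle',K,'gx',np.degrees(np.arctan2(gx[1],gx[0])))
ztop=p[2]+.019-.145+.110
px,P,c=cloud(g)
rel=P[:,:2]-p[:2]; a=rel@gx; b=rel@np.array([-gx[1],gx[0]])
m=(np.abs(P[:,2]-ztop)<.008)&(np.abs(a+.072)<.016)&(np.abs(b)<.016);Q=P[m]
print('knuckle top',len(Q),Q.mean(0).round(4),'exp z',ztop,cv2.minAreaRect(Q[:,:2].astype(np.float32)*1000))
m=(np.abs(b)<.012)&(P[:,2]>ztop-.04)&(P[:,2]<ztop+.01)&(a<-.02)&(a>-.09);Q=P[m]
if len(Q)>9:
    v=np.linalg.svd(Q[:,:2]-Q[:,:2].mean(0),full_matrices=False)[2][0];print('dir',np.degrees(np.arctan2(v[1],v[0])))
E
python3 w3.py w3
```

```text
[ 0.47363987 -0.13942555  0.28742894] [ 0.54  0.21 -0.43  1.76  0.09  1.19 -1.07] [ 0.84429058  1.03656589 -4.40442124] [ 0.0667206  -0.04676363 -0.01825091] 0.12798672711152015
tool z [ 2.97862881e-04  1.61760895e-04 -9.99999943e-01] tool y -65.9434205254413
nominal knuckle [ 0.53938619 -0.11007557] gx -155.9434205254413
knuckle top 1427 [ 0.5374 -0.1131  0.2699] exp z 0.27142893515317473 ((536.7877807617188, -113.4449462890625), (24.444852828979492, 21.015499114990234), 23.929471969604492)
dir -155.7413438388366
```

View pics/w3.png

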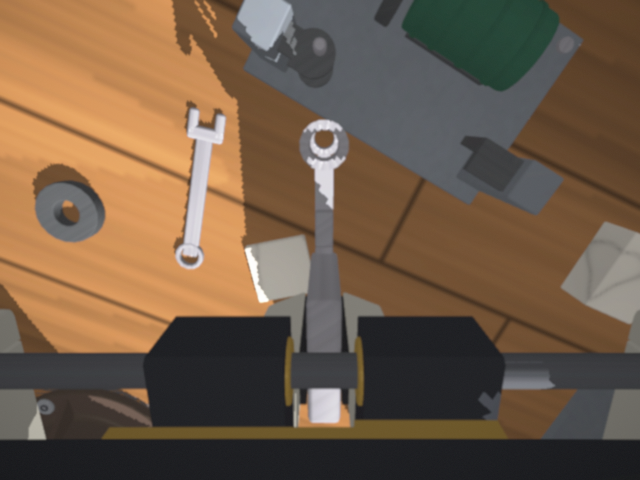

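The gate hangs straight in the gripper: knuckle ring at (324,142), upper pin at (320,45). I descend to entry height (gate origin about 60 mm) in front of the hinge and re-measure both in one picture.

{"op": "jog_arm", "data": {"rows": [[[0,0,-2],[0,0,0],0],[[0,0,-5],[0,0,0],0],[[0,0,-8],[0,0,0],0],[[0,0,-9.5],[0,0,0],0],[[0,0,-10.1],[0,0,0],0],[[0,0,-10.1],[0,0,0],0],[[0,0,-10.1],[0,0,0],0]]}}

```text
clock: 7.38
position: [0.4746, -0.1391, 0.1872]
ee_rot: [3.071, 0.657, 0.002]
force: [0.7, -0.3, -4.3]
width: 0.13
gripper_force: 35.0
```

```bash
cat > w4.py <<'E'
from h import *
import sys
exec(open('w3.py').read())
def fit(Q,r,c0,it=30):
    from scipy.optimize import minimize
    # centre of disc of radius r best covering points: minimise points outside
    f=lambda c:np.sum(np.maximum(np.hypot(*(Q-c).T)-r,0)**2)+1e-3*np.sum((c-c0)**2)
    return minimize(f,c0,method='Nelder-Mead').x
b_=np.array([-gx[1],gx[0]])
# knuckle ring: far half only
m=(np.abs(P[:,2]-ztop)<.008)&(np.abs(a+.072)<.02)&(np.abs(b)<.02);Q=P[m][:,:2]
rq=Q-p[:2]; far=(rq@gx)<-.066; Qf=Q[far]
amin=np.percentile((Qf-p[:2])@gx,1); bl,bh=np.percentile((Qf-p[:2])@b_,[1,99])
kc=p[:2]+gx*(amin+.0105)+b_*(bl+bh)/2
m=(P[:,2]>.128)&(P[:,2]<.142)&(np.hypot(P[:,0]-.594,P[:,1]+.0855)<.012);Z=P[m][:,:2]
print('knuckle',kc.round(4),'spans',bh-bl)
if len(Z)>5: pc=(np.percentile(Z,2,0)+np.percentile(Z,98,0))/2; print('pin',len(Z),pc.round(4),Z.mean(0).round(4),np.ptp(Z,0)); print('go',((pc-kc)*100).round(2),'cm; with known pin',((np.array([.5942,-.0855])-kc)*100).round(2))
print('px kn/pin',proj(g,[[*kc,ztop],[.5942,-.0855,.136]]).round(1))
save(sys.argv[1]+'c',cv2.resize(g['img'][0:240,200:440],None,fx=2.5,fy=2.5,interpolation=2))
E
python3 w4.py w4
```

```text
[ 0.47453511 -0.13920043  0.1871184 ] [ 0.51  0.3  -0.42  1.91  0.15  0.96 -1.12] [-0.27188289 -0.85686296 -4.3715838 ] [-0.07164887 -0.01606212  0.02715306] 0.12883519943362182
tool z [ 1.56318047e-03 -4.60492563e-04 -9.99998672e-01] tool y -65.84474758828117
nominal knuckle [ 0.54023079 -0.10973727] gx -155.84474758828117
knuckle top 1480 [ 0.5386 -0.1112  0.1698] exp z 0.17111840355350733 ((538.8223266601562, -112.36088562011719), (25.7514591217041, 21.08328628540039), 52.602516174316406)
dir -155.72493976519135
knuckle [ 0.5401 -0.1106] spans 0.020194587678738378
pin 446 [ 0.5932 -0.0851] [ 0.5928 -0.0852] [0.0097604  0.00969942]
go [5.31 2.55] cm; with known pin [5.41 2.51]
px kn/pin [[323.4 145.9]
 [321.5   9.2]]
```

View pics/w4c.png

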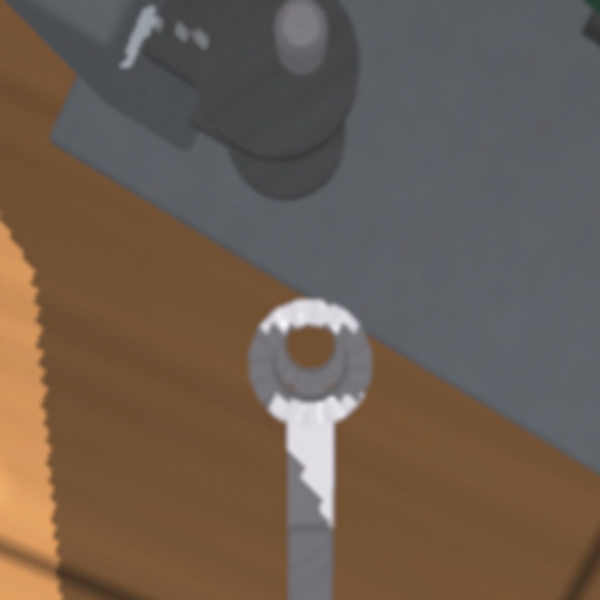

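Ring centre is at (310,361) and pin top at (300,20) in the crop, both matching the measured positions. I move in sideways by (5.3, 2.5) cm and look once more.

{"op": "jog_arm", "data": {"rows": [[[1,0.5,0],[0,0,0],0],[[2.3,1.1,0],[0,0,0],0],[[3.6,1.7,0],[0,0,0],0],[[4.6,2.2,0],[0,0,0],0],[[5.3,2.5,0],[0,0,0],0],[[5.3,2.5,0],[0,0,0],0],[[5.3,2.5,0],[0,0,0],0]]}}

```text
clock: 8.3
position: [0.5265, -0.1144, 0.1861]
ee_rot: [3.072, 0.657, -0.001]
force: [-0.2, -0.3, -4.6]
width: 0.126
gripper_force: 35.0
```

```bash
python3 w4.py w5
```

```text
[ 0.52642807 -0.11447967  0.18616294] [ 0.43  0.37 -0.42  1.81  0.18  1.   -1.21] [-0.18871033  0.68172057 -3.88136226] [-0.04045288  0.02982498 -0.0106692 ] 0.1270623182856669
tool z [-5.09146624e-04 -2.93944503e-04 -9.99999827e-01] tool y -65.86752125820254
nominal knuckle [ 0.59213545 -0.08504263] gx -155.86752125820257
knuckle top 1481 [ 0.5904 -0.0866  0.1685] exp z 0.17016294303155804 ((589.6824951171875, -86.92727661132812), (25.89395523071289, 20.941083908081055), 23.053159713745117)
dir -155.69288069760995
knuckle [ 0.5919 -0.086 ] spans 0.02028145864988703
pin 279 [ 0.5935 -0.0848] [ 0.5936 -0.0849] [0.00926179 0.00965956]
go [0.16 0.12] cm; with known pin [0.23 0.05]
px kn/pin [[323.3 145.9]
 [324.3 137.4]]
```

View pics/w5c.png

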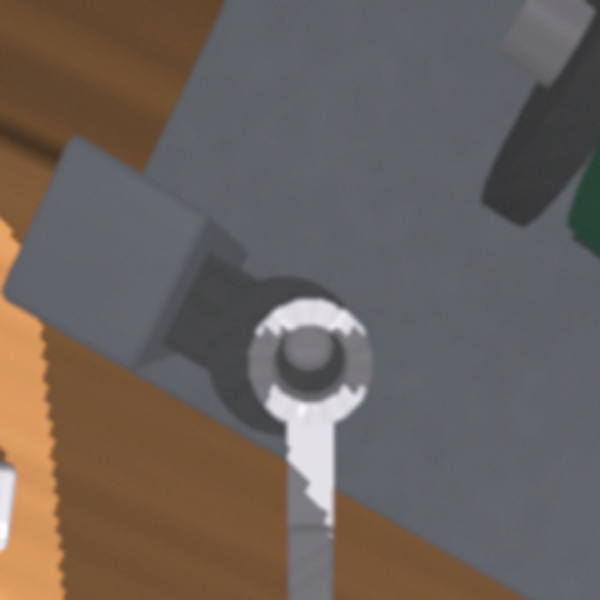

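The pin is visible through the bore: pin centre about (307,347) in the crop, ring centre (310,361). I turn that into the last correction.

Run:
```python
from h import *
import pickle
g=pickle.load(open('w5.pkl','rb'))
k=world(g,[[200+310/2.5,361/2.5]],.1685)[0]; p=world(g,[[200+307/2.5,347/2.5]],.136)[0]
print(k,p,(p-k)*100)
```

```text
[ 0.59250719 -0.0860087   0.1685    ] [ 0.59324278 -0.08507982  0.136     ] [ 0.07355861  0.09288808 -3.25      ]
```

{"op": "jog_arm", "data": {"rows": [[[0.12,0.1,-0.3],[0,0,0],0],[[0.12,0.1,-0.7],[0,0,0],0],[[0.12,0.1,-1.0],[0,0,0],0],[[0.12,0.1,-1.1],[0,0,0],0],[[0.12,0.1,-1.1],[0,0,0],0]]}}

```text
clock: 8.98
position: [0.528, -0.1131, 0.1751]
ee_rot: [-3.072, -0.657, 0.0]
force: [-0.2, -0.2, -4.3]
width: 0.125
gripper_force: 35.0
```

{"op": "jog_arm", "data": {"rows": [[[0,0,-0.1],[0,0,0],0],[[0,0,-0.2],[0,0,0],0],[[0,0,-0.25],[0,0,0],0],[[0,0,-0.25],[0,0,0],0]]}}

```text
clock: 9.48
position: [0.5281, -0.1131, 0.1727]
ee_rot: [-3.072, -0.658, 0.0]
force: [0.6, 0.6, -5.0]
width: 0.127
gripper_force: 35.0
```

{"op": "jog_arm", "data": {"rows": [[[0,0,-0.1],[0,0,0],0],[[0,0,-0.2],[0,0,0],0],[[0,0,-0.25],[0,0,0],0]]}}

```text
clock: 9.85
position: [0.5281, -0.1131, 0.1701]
ee_rot: [-3.072, -0.658, 0.0]
force: [0.4, -0.6, -4.7]
width: 0.132
gripper_force: 35.0
```

{"op": "jog_arm", "data": {"rows": [[[0,0,-0.1],[0,0,0],0],[[0,0,-0.15],[0,0,0],0],[[0,0,-0.15],[0,0,0],0]]}}

```text
clock: 10.22
position: [0.5281, -0.1131, 0.1687]
ee_rot: [3.072, 0.658, -0.0]
force: [0.8, 0.3, -4.7]
width: 0.129
gripper_force: 35.0
```

No contact 5 mm past the pin tips, so both pins are in the bores. I continue down gently.

{"op": "jog_arm", "data": {"rows": [[[0,0,-0.1],[0,0,0],0],[[0,0,-0.2],[0,0,0],0],[[0,0,-0.3],[0,0,0],0],[[0,0,-0.4],[0,0,0],0],[[0,0,-0.4],[0,0,0],0]]}}

```text
clock: 10.85
position: [0.5281, -0.1131, 0.1646]
ee_rot: [-3.072, -0.658, 0.0]
force: [-0.4, -0.5, -4.6]
width: 0.131
gripper_force: 35.0
```

{"op": "jog_arm", "data": {"rows": [[[0,0,-0.1],[0,0,0],0],[[0,0,-0.2],[0,0,0],0],[[0,0,-0.3],[0,0,0],0],[[0,0,-0.35],[0,0,0],0],[[0,0,-0.4],[0,0,0],0]]}}

```text
clock: 11.48
position: [0.5281, -0.1131, 0.1607]
ee_rot: [3.072, 0.658, -0.0]
force: [-0.1, 0.1, -4.4]
width: 0.131
gripper_force: 35.0
```

{"op": "jog_arm", "data": {"rows": [[[0,0,-0.05],[0,0,0],0],[[0,0,-0.1],[0,0,0],0],[[0,0,-0.1],[0,0,0],0]]}}

```text
clock: 11.85
position: [0.528, -0.1131, 0.1597]
ee_rot: [3.072, 0.657, -0.0]
force: [0.8, 0.6, -4.6]
width: 0.129
gripper_force: 35.0
```

{"op": "jog_arm", "data": {"rows": [[[0,0,-0.05],[0,0,0],0],[[0,0,-0.1],[0,0,0],0],[[0,0,-0.1],[0,0,0],0]]}}

```text
clock: 12.22
position: [0.5281, -0.1131, 0.1587]
ee_rot: [3.072, 0.657, -0.0]
force: [-0.3, 0.0, -5.2]
width: 0.134
gripper_force: 35.0
```

{"op": "jog_arm", "data": {"rows": [[[0,0,-0.05],[0,0,0],0],[[0,0,-0.1],[0,0,0],0],[[0,0,-0.1],[0,0,0],0]]}}

```text
clock: 12.6
position: [0.5281, -0.1131, 0.1577]
ee_rot: [-3.072, -0.657, 0.0]
force: [0.2, -0.3, -3.9]
width: 0.13
gripper_force: 35.0
```

{"op": "jog_arm", "data": {"rows": [[[0,0,-0.05],[0,0,0],0],[[0,0,-0.1],[0,0,0],0],[[0,0,-0.1],[0,0,0],0]]}}

```text
clock: 12.98
position: [0.5282, -0.1133, 0.1572]
ee_rot: [3.072, 0.657, 0.0]
force: [-3.5, -0.6, 4.7]
width: 0.131
gripper_force: 35.0
```

{"op": "jog_arm", "data": {"rows": [[[0,0,-0.05],[0,0,0],0],[[0,0,-0.05],[0,0,0],0],[[0,0,-0.05],[0,0,0],0]]}}

```text
clock: 13.35
position: [0.5281, -0.1133, 0.1571]
ee_rot: [3.071, 0.657, 0.001]
force: [-5.0, 0.3, 8.4]
width: 0.133
gripper_force: 35.0
```

The gate is down on the discs (upward contact about 13 N). I relieve that, then swing about the hinge, slowing down near the stop.

{"op": "jog_arm", "data": {"rows": [[[0,0,0.08],[0,0,0],0],[[0.27,-0.56,0.08],[0,0,5],0],[[0.59,-1.09,0.08],[0,0,10],0],[[0.95,-1.59,0.08],[0,0,15],0],[[1.36,-2.07,0.08],[0,0,20],0],[[1.36,-2.07,0.08],[0,0,20],0]]}}

```text
clock: 14.1
position: [0.5423, -0.1337, 0.1571]
ee_rot: [-2.911, -1.18, -0.002]
force: [0.7, -0.4, 0.5]
width: 0.13
gripper_force: 35.0
```

{"op": "jog_arm", "data": {"rows": [[[0.45,-0.43,0],[0,0,5],0],[[0.93,-0.82,0],[0,0,10],0],[[1.44,-1.17,0],[0,0,15],0],[[1.99,-1.48,0],[0,0,20],0],[[2.56,-1.73,0],[0,0,25],0],[[3.14,-1.93,0],[0,0,30],0],[[3.14,-1.93,0],[0,0,30],0]]}}

```text
clock: 14.98
position: [0.5733, -0.1528, 0.1571]
ee_rot: [-2.508, -1.891, -0.001]
force: [-1.2, -0.5, 1.7]
width: 0.127
gripper_force: 35.0
```

Run:
```python
from h import *
g=grab('side'); save('s2',cv2.resize(g['img'][220:380,280:460],None,fx=3.3,fy=3.3,interpolation=2))
s=arm.observe();print(s['position'],s['force'],s['ft_torque'])
M=R.from_rotvec(s['ee_rot']).as_matrix();print(np.degrees(np.arctan2(M[1,1],M[0,1])))
px,P,c=cloud(g)
m=(P[:,2]>.10)&(P[:,2]<.118)&(P[:,0]>.52)&(P[:,0]<.62)&(P[:,1]<-.19)&(P[:,1]>-.245);print(m.sum(),P[m].mean(0) if m.sum() else '')
```

```text
[ 0.57322243 -0.15283742  0.15709765] [-0.12749927  0.96729384  0.42453597] [ 0.45402633 -0.1710133   0.03183418]
-16.021942124977283
95 [ 0.55329917 -0.22439798  0.11216045]
```

View pics/s2.png

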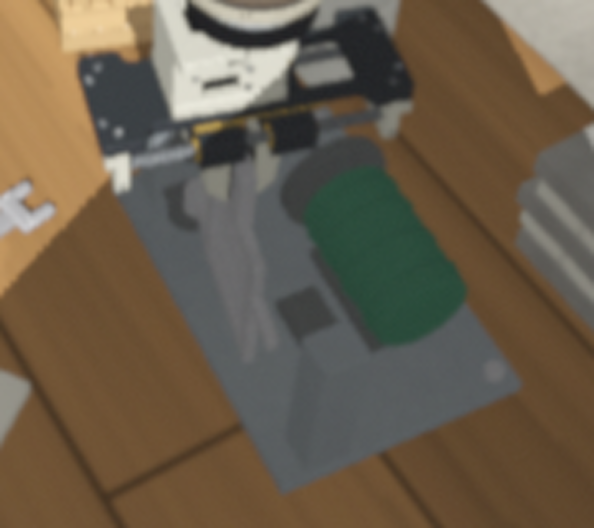

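The tongue (about (250,355) in the crop) is heading for the gap under the keeper lip, top about 112 mm against the lip's 120 mm. Force is low. I continue slowly.

{"op": "jog_arm", "data": {"rows": [[[0.24,-0.07,0],[0,0,2],0],[[0.48,-0.13,0],[0,0,4],0],[[0.73,-0.18,0],[0,0,6],0],[[0.85,-0.2,0],[0,0,7],0],[[0.85,-0.2,0],[0,0,7],0]]}}

```text
clock: 15.65
position: [0.5816, -0.1551, 0.1571]
ee_rot: [-2.386, -2.044, -0.0]
force: [-0.2, 0.5, 3.2]
width: 0.129
gripper_force: 35.0
```

{"op": "jog_arm", "data": {"rows": [[[0.06,0,0],[0,0,0.5],0],[[0.12,-0.02,0],[0,0,1],0],[[0.12,-0.02,0],[0,0,1],0]]}}

```text
clock: 16.02
position: [0.5828, -0.1553, 0.157]
ee_rot: [2.368, 2.065, 0.0]
force: [-0.1, 0.3, 3.3]
width: 0.126
gripper_force: 35.0
```

{"op": "jog_arm", "data": {"rows": [[[0.06,0,0],[0,0,0.5],0],[[0.12,-0.02,0],[0,0,1],0],[[0.12,-0.02,0],[0,0,1],0]]}}

```text
clock: 16.4
position: [0.584, -0.1555, 0.157]
ee_rot: [-2.35, -2.085, -0.0]
force: [-1.2, 0.9, 2.5]
width: 0.133
gripper_force: 35.0
```

{"op": "jog_arm", "data": {"rows": [[[0.06,0,0],[0,0,0.5],0],[[0.06,0,0],[0,0,0.5],0]]}}

```text
clock: 16.65
position: [0.5843, -0.1556, 0.157]
ee_rot: [-2.341, -2.095, 0.001]
force: [-2.6, 0.9, 4.7]
width: 0.131
gripper_force: 35.0
```

{"op": "jog_arm", "data": {"rows": [[[0.06,0,0],[0,0,0.5],0],[[0.06,0,0],[0,0,0.5],0]]}}

```text
clock: 16.9
position: [0.5845, -0.1556, 0.157]
ee_rot: [-2.332, -2.104, 0.002]
force: [-4.9, 0.8, 6.2]
width: 0.128
gripper_force: 35.1
```

The tongue is against the stop (x force has built up to -5 N). I release and rise straight up.

{"op": "jog_arm", "data": {"rows": [[[-0.03,0,0.05],[0,0,0],0],[[-0.03,0,0.05],[0,0,0],0.2],[[-0.03,0,0.05],[0,0,0],0.3],[[-0.03,0,0.05],[0,0,0],0.45],[[-0.03,0,0.05],[0,0,0],0.45],[[-0.03,0,0.05],[0,0,0],0.45]]}}

```text
clock: 17.65
position: [0.585, -0.1555, 0.1575]
ee_rot: [2.332, 2.105, 0.0]
force: [-0.3, 0.2, -0.3]
width: 0.444
gripper_force: 0.0
```

{"op": "jog_arm", "data": {"rows": [[[0,0,1],[0,0,0],0.45],[[0,0,3],[0,0,0],0.45],[[0,0,6],[0,0,0],0.45],[[0,0,10],[0,0,0],0.45],[[0,0,14],[0,0,0],0.45],[[-2,0,16],[0,0,0],0.45],[[-2,0,16],[0,0,0],0.45],[[-2,0,16],[0,0,0],0.45]]}}

```text
clock: 18.65
position: [0.5649, -0.1557, 0.3173]
ee_rot: [2.332, 2.105, -0.0]
force: [0.5, -0.5, -1.0]
width: 0.452
gripper_force: 0.0
```

Run:
```python
from h import *
s=arm.observe();print(s['force'],s['position'],s['clock'])
g=grab('wrist'); gs=grab('side'); save('fin',np.hstack([cv2.resize(g['img'],(480,360)),cv2.resize(gs['img'][220:380,290:430],(315,360))]))
h=np.radians(-5.6);O=np.array([.632,-.1703]);A=np.array([[np.cos(h),-np.sin(h)],[np.sin(h),np.cos(h)]])
for n,q in(('w',g),('s',gs)):
    px,P,c=cloud(q); G=(P[:,:2]-O)@A
    for t,x0,x1,y0,y1,z0,z1 in(('knuckle',-70,-25,72,98,125,150),('tab',-75,-25,-20,45,178,205),('tongue',-75,-42,-63,-46,105,120),('posttop',-75,-25,105,145,132,146)):
        m=(G[:,0]>x0/1e3)&(G[:,0]<x1/1e3)&(G[:,1]>y0/1e3)&(G[:,1]<y1/1e3)&(P[:,2]>z0/1e3)&(P[:,2]<z1/1e3)
        if m.sum(): print(n,t,m.sum(),(G[m].mean(0)*1000).round(1),(G[m].min(0)*1000).round(1),(G[m].max(0)*1000).round(1),'z',(np.percentile(P[m][:,2],[50,95])*1000).round(1))
```

```text
[ 0.47641561 -0.49031666 -1.03303155] [ 0.56487131 -0.1556742   0.31727706] 18.65
w knuckle 456 [-47.3  81. ] [-57.7  72.5] [-37.3  89.7] z [139.7 141.4]
w tab 1125 [-50.1   8.5] [-56.4 -18.6] [-43.4  31.4] z [192.6 194.1]
w tongue 44 [-49.2 -58.9] [-65.2 -63. ] [-42.3 -46.5] z [109.9 118.9]
w posttop 1826 [-52. 124.] [-68.8 109. ] [-34.8 139. ] z [140.  141.3]
s knuckle 67 [-47.8  80.2] [-57.   72.3] [-36.8  90.2] z [139.1 143.3]
s tab 175 [-50.5   2.8] [-55.9 -19.9] [-42.7  29.9] z [192.7 195.7]
s tongue 16 [-51.2 -49.4] [-54. -52.] [-46.  -46.1] z [113.3 118.7]
s posttop 178 [-52.2 120.7] [-68.5 106.7] [-33.7 139. ] z [140.6 143. ]
```

View pics/fin.png

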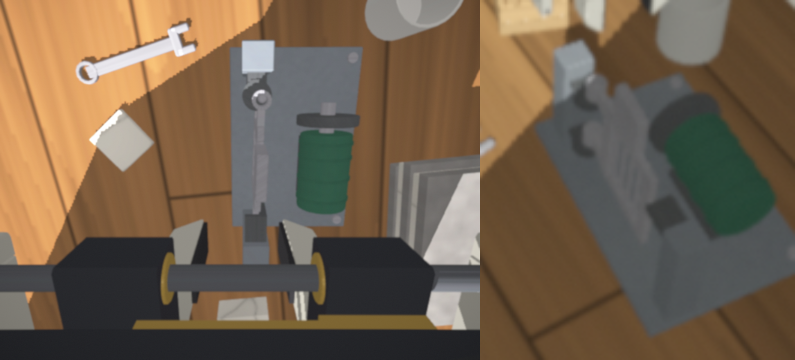

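The pictures show the gate hung and shut. The knuckle is on its pin at (260,98), and its top is at 140 mm, exactly home on the disc. The tongue is under the lip at (255,210), and the gripper is clear above. Handing in.

```bash
python3 -c "
from cell import arm
print(arm.sign_off())"
```

```text
the job is handed in; nothing more can be done
None
```

The gate hangs on both pins with its knuckle down on the discs, is swung shut under the keeper lip against the stop and released; the job was handed in at about 19 s of the 72 s allowed, and no verdict was returned.

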